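# Unlock a brake pad and show it to the inspection camera

### The arm

A 6-joint arm with a two-finger parallel gripper is mounted at the origin on the work surface. World frame = base frame: x ahead of the robot, y to its left, z up, the work surface at z = 0. Lengths are in m, angles in rad, forces in N, time in s.
With the tool pointing down it reaches from about 0.25 to 0.775 m from the base axis. Payload 8.9 kg.
Tool frame: the origin (TCP) lies between the finger pads; the fingertips stand ctrl.tips_ahead ahead of it and the grasp point (between the pads) is the TCP (ctrl.tips_ahead is the distance from the TCP to the fingertips, in m); z points along the fingers, y is the direction in which the jaws open and shut (so a half turn about z gives the same grasp; the last joint's range is limited). The gripper opens to 85 mm and grips with 20 to 120 N. Pads are 22 mm wide; open, the fingers measure 114 mm over their backs; the gripper's body (76 mm by 85 mm) begins 54 mm behind the grasp point. The pads swing forward as they close: fully open they stand 13 mm farther back than shut.
Start: joints at [1.167, 0.291, -0.153, 1.127, 0, 1.431], TCP at [0.137, 0.507, 0.25] pointing down, gripper open.
Joint ranges: [-2.52, 2.52], [-0.91, 1.74], [-1.3, 1.37], [-1.96, 2.02], [-1.52, 1.47], [-3.14, 3.14]. Speed limits (rad/s): [2.22, 2.22, 2.79, 3.14, 3.14, 3.14].

### API

Orientations are given as a unit quaternion [w, x, y, z].
In Python, from workcell import ctrl, eoat, grab_frame gives the robot as it stands. Calls block until the motion is done:
- ctrl.movep(position, orientation): joint-space move of the TCP to a pose.
- ctrl.move_l(position, rotation=None, rate=0.15, stop_force=None): straight line of the TCP; rotation=None keeps the orientation; rate is the mean speed in m/s. With stop_force (N) it stops when the force on the tool has changed by that much, and returns True; else False.
- ctrl.movej(angles): joint-space move.
- eoat.set_gripper(opening, grip_force=None): opening from 0.0 (shut) to 1.0 (fully open); grip_force is the grip in N (None keeps the last); returns when the fingers have stopped.
- ctrl.dwell(seconds).
- ctrl.ik(position, orientation): joint angles nearest the present ones, or None.
- grab_frame(name): name is "side" or "top" or "wrist"; returns a dict with "img" (480x640x3 uint8, red, green, blue), "range_z" (480x640 float32, m along the optical axis (not along the pixel's ray), 0 where there is no reading), "mtx" (3x3 intrinsics, pixels), "R" (3x3) and "t" (3): a world point X has camera coordinates R X + t; the wrist camera has in their place "tool_from_camera" (4x4, takes a point from camera to tool coordinates, whose origin is the TCP and whose axes are the flange's). Camera axes: x right, y down, z forward; pixel columns grow to the right and rows downward; lengths in m; the calibration is good to about 2 mm. The wrist camera is an equidistant fisheye: a pixel r from the principal point sees the ray r / f radians off the axis. A picture is of the moment at which its call begins: read the wrist's pose just before it.
A pose or a line that the arm cannot do raises ctrl.Unreachable and nothing moves.
- ctrl.sign_off(): hands the job in, once; it reports no verdict.
Readings, each from a call of its own:
- ctrl.current_time(): time.
- ctrl.current_qpos(): joint angles.
- ctrl.current_joint_velocities(): joint speeds.
- ctrl.current_joint_torque(): joint torques, N m.
- ctrl.current_tcp_pos(): TCP position.
- ctrl.current_ee_rot(): TCP orientation.
- ctrl.current_ft_force(): force on the tool from outside, world axes, zero at the start.
- ctrl.current_wrist_torque(): the same for the moment, N m.
- ctrl.current_gripper_width(): opening from 0.0 (shut) to 1.0 (fully open).
Only numpy, scipy, OpenCV 4.12 (cv2) and the standard library are available. Lean on these libraries where they do the work, as an engineer would, in place of code of your own. Each camera call takes 0.05 s, during which the arm holds its last target.

### The job

Turn the holding fixture's knob clockwise (seen from above) until it clicks past its detent and reaches its stop, so that the keeper arm swings off the brake pad standing in the fixture; then lift that pad out and hold it in the air directly above the centre pin of the inspection camera stand, its middle level with the lens, upright, with the friction lining squarely facing the lens. Finish while still holding it there, motionless. Do not touch the camera stand, and leave everything else on the counter where it is.

Things in the scene. Friction and masses are not known exactly. Their poses are not given: they have to be found in the camera images.
- fixture: Holding fixture, fixed to the counter: grey base plate 240 (x) x 110 (y) x 10 mm. Origin: centre of its underside, on the counter; z up. The brake pad stands on the plate at x = +40 mm, its length along x, and lifts straight up. The knob's upright axis is at x = -65 mm, y = 0, on a pillar.
- seat (a point): Top of the fixture's plate (10 mm above the counter) where the middle of the pad's underside stands; axes as the fixture's. Four blocks (tops 28 mm above the counter) keep the pad upright, 35 to 49 mm either side of its middle along x, out to 21 mm in y; end stops (tops 24 mm up) beyond its ends. A 3 mm ledge is under the lining; beside its middle third both faces are free for fingers.
- knob (a joint): Angle of the fixture's knob, rad: 0 = locked (keeper arm over the pad's ear), growing clockwise seen from above, to a stop at 1.30 (arm clear of the pad). It starts near 0. A spring detent has its hump at 0.65 (at most about 0.2 N m to turn): let go before it, the knob springs back to near 0; past it, it runs on to near 1.30 and stays.
- knob_grip (a point): On the knob's axis at grip height, 88 mm above the counter. Black disc 42 mm across, its top 66 mm up, with a grip bar 42 mm long, 14 mm thick, up to 96 mm. Turns with the knob: x runs along the bar, the way the keeper arm points (the fixture's x at joint 0); z up. Steel keeper arm: 14 mm wide, reaches 50 mm from the axis, 44 to 50 mm above the counter.
- pad: The brake pad in the fixture, upright: dark steel backing plate 100 (x) x 6 (y) x 50 mm (z) with a 12 mm ear at each end (tops 32 mm above the underside), and a charcoal friction lining 85 x 9 x 44 mm on its +y face. 15 mm thick in all, about 0.28 kg, balanced about its middle. Origin: centre of its underside, mid-thickness; +y points out of the lining. Starts with the fixture's axes.
- pad_centre (a point): middle of the brake pad, 25 mm above its underside, midway through its thickness; axes as the pad's
- camera_stand: Inspection camera stand, fixed: base plate 120 (x) x 280 (y, -50 to +230 mm) x 10 mm, an upright steel centre pin 8 mm thick (top 40 mm above the counter), and a column at y = +205 mm with a grey camera head, 66 mm wide, top 220 mm up, its round lens looking level along -y over the pin. Origin: on the counter under the pin; z up; +y from the pin towards the camera.
- view_point (a point): where the middle of the pad is to be held: above the centre pin, 190 mm above the counter, level with the lens; axes as the stand's
- lens (a point): middle of the lens front, 190 mm above the counter, 130 mm from the view point towards the camera (+y of the stand)
- wax_tin: Bystander, loose: closed round tin, 72 mm across, 45 mm tall, standing between the fixture and the camera stand. Origin centre of its underside.
- bearing_ring: Bystander, loose: steel ring, 52 mm outside, 30 mm hole, 16 mm tall, lying between the fixture and the camera stand. Origin centre of its underside.
- plug_box: Bystander, loose: cardboard box 80 x 50 x 50 mm, between the fixture and the camera stand. Origin centre of its underside.
- spare_pad: Bystander, loose: a second brake pad of the same shape, lying flat with no fixture round it, at the far side of the counter; not the one wanted. Its z axis (the pad's height) lies level. Origin midway along the lower long edge of the pad.
- wrench: Bystander, loose: open wrench lying flat at the far side of the counter. Origin at the handle's middle region, on its underside.
- additive: Bystander, loose: closed bottle 60 mm across, 170 mm tall, standing at the far side, left. Origin centre of its underside.
- grease_tub: Bystander, loose: closed white tub 68 mm across, 75 mm tall, standing at the near right, beside the fixture. Origin centre of its underside.
Mind the look-alikes: they are no part of the job. Leave any brown or red look-alike of the pad alone.

How it is judged:
By the outcome, as a careful person would: the job done as asked, in the order asked, and still so for the second after the job is handed in, while the arm keeps its last pose, push and grip.
It also fails if it takes over 48 s, if anything falls off the work surface, if the arm or the gripper's body presses on something with over 40 N, if the wrist force passes 120 N, or if a joint passes its speed limit or range.

## Working session

There is one attempt and no reset: what is moved stays moved. The work goes in short steps, each a Python script; the robot and the scene stay as the last script left them, time stands still between calls to the robot, and variables do not carry over. Pictures are saved under pics/ and viewed, and the job is handed in when it is done.

```bash
mkdir -p pics; ls; python3 - <<'E'
from workcell import ctrl,eoat,grab_frame
import cv2,numpy as np
print(ctrl.current_time(),ctrl.tips_ahead,ctrl.current_tcp_pos(),ctrl.current_ee_rot())
for n in("top","side"):
    f=grab_frame(n); cv2.imwrite(f"pics/{n}0.png",f["img"][:,:,::-1]); np.savez(f"{n}0.npz",**f)
    print(f["mtx"],f["R"],f["t"])
E
```

```text
pics
0.0 0.019 [0.13722874 0.50634696 0.24976103] [-1.55144727e-04  1.31999137e-01  9.91249643e-01 -5.90360512e-04]
[[566.33818685   0.         319.64530359]
 [  0.         566.33818685 239.29574165]
 [  0.           0.           1.        ]] [[ 0.00424308 -0.99997105  0.0063163 ]
 [-0.99799288 -0.00463361 -0.06315645]
 [ 0.06318389 -0.00603565 -0.99798365]] [-0.01037143  0.51532783  1.58843854]
[[593.2560718    0.         320.59935902]
 [  0.         593.2560718  238.23193573]
 [  0.           0.           1.        ]] [[ 0.99036733 -0.13685283 -0.0210678 ]
 [-0.10408756 -0.63547457 -0.76507375]
 [ 0.09131446  0.75989695 -0.64359793]] [-0.50455958  0.17765985  1.45454442]
```

View pics/top0.png

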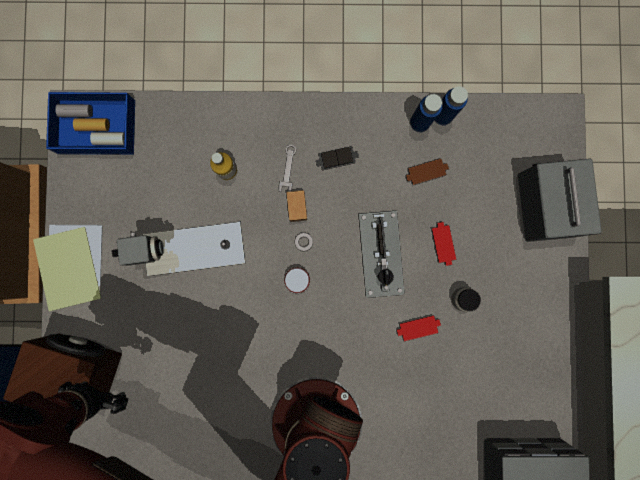

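View pics/side0.png

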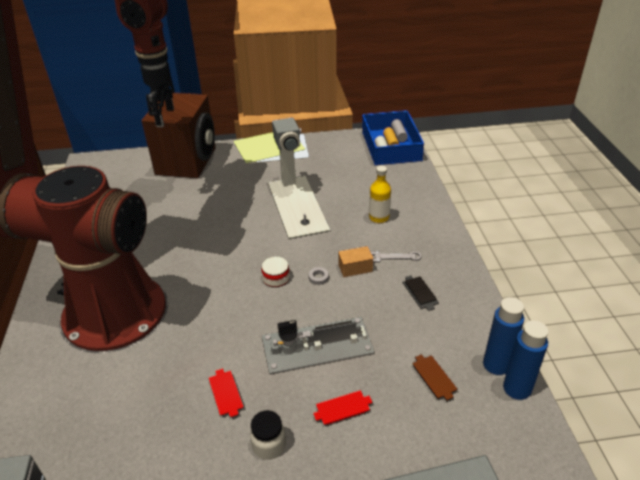

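```bash
cat > h.py <<'E'
import numpy as np,cv2
def deproj(f,u,v,z):
    d=np.linalg.inv(f["mtx"])@np.array([u,v,1.]); R=f["R"];t=f["t"]
    c=-R.T@t; d=R.T@d
    return c+d*(z-c[2])/d[2]
def proj(f,X):
    x=f["R"]@np.array(X)+f["t"]; x=f["mtx"]@x; return x[:2]/x[2]
E
python3 - <<'E'
from h import *
f=dict(np.load("top0.npz"))
im=f["img"][:,:,::-1]
cv2.imwrite("pics/fx0.png",cv2.resize(im[200:310,340:500],None,fx=5,fy=5,interpolation=cv2.INTER_CUBIC))
cv2.imwrite("pics/st0.png",cv2.resize(im[210:290,105:255],None,fx=5,fy=5,interpolation=cv2.INTER_CUBIC))
for p in[(360,212),(397,210),(404,296),(365,297)]: print(deproj(f,*p,.01))
E
```

```text
[ 0.5943818  -0.12299257  0.01      ]
[ 0.60064735 -0.2287362   0.01      ]
[ 0.35611317 -0.24748591  0.01      ]
[ 0.35285441 -0.13707624  0.01      ]
```

View pics/fx0.png

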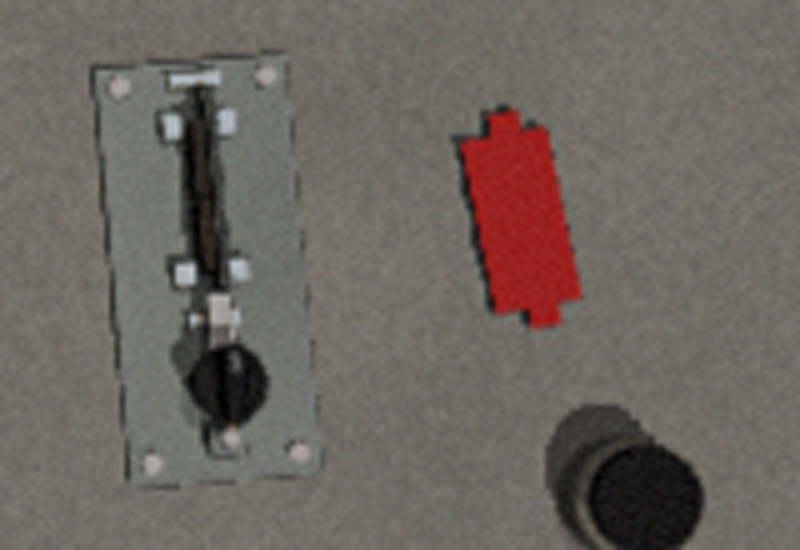

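View pics/st0.png

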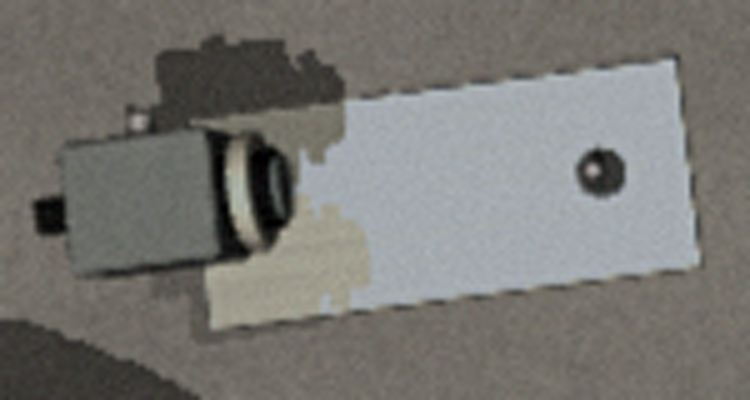

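```bash
cat >> h.py <<'E'
def fit(obj,w):
    o=np.array(obj,float);w=np.array(w)[:,:2]
    oc=o-o.mean(0);wc=w-w.mean(0)
    a=np.arctan2((oc[:,0]*wc[:,1]-oc[:,1]*wc[:,0]).sum(),(oc*wc).sum())
    R=np.array([[np.cos(a),-np.sin(a)],[np.sin(a),np.cos(a)]])
    t=w.mean(0)-R@o.mean(0); return t,a,np.abs(w-(o@R.T+t)).max(0)
E
python3 - <<'E'
from h import *
f=dict(np.load("top0.npz"))
px=lambda p,o:((p[0]+.5)/5-.5+o[0],(p[1]+.5)/5-.5+o[1])
W=lambda L,o,z:[deproj(f,*px(p,o),z) for p in L]
L=[(92,66),(288,52),(320,472),(128,487)]
print(fit([(.12,.055),(.12,-.055),(-.12,-.055),(-.12,.055)],W(L,(340,200),.01)))
print(W([(228,385)],(340,200),.066), "disc")
L=[(675,58),(699,266),(210,330)]
w=W(L,(105,210),.01);t,a,e=fit([(.06,-.05),(-.06,-.05),(-.06,.23)],w);print(t,a,e)
print(W([(601,172)],(105,210),.025),"pin")
w=deproj(f,*px((282,188),(105,210)),.19);print(w,"lens", np.array([t[0]-.13*np.sin(a),t[1]+.13*np.cos(a)]))
E
```

```text
(array([ 0.47682747, -0.18265314]), np.float64(0.07829247524419805), array([0.00024787, 0.00120886]))
[array([ 0.41077842, -0.18759286,  0.066     ])] disc
[0.50058885 0.26163858] 0.1335301707872185 [0.00036199 0.00081813]
[array([0.50031734, 0.25878865, 0.025     ])] pin
[0.48256195 0.39260929 0.19      ] lens [0.48328147 0.39048133]
```

```bash
cat >> h.py <<'E'
from scipy.spatial.transform import Rotation as Ro
def down(yaw):
    c,s=np.cos(yaw),np.sin(yaw)
    M=np.array([[c,s,0],[s,-c,0],[0,0,-1.]])
    q=Ro.from_matrix(M).as_quat(); return [q[3],q[0],q[1],q[2]]
def pose2(t,a,x,y): return np.array([t[0]+np.cos(a)*x-np.sin(a)*y,t[1]+np.sin(a)*x+np.cos(a)*y])
FT=np.array([.47683,-.18265]);FA=.0783
ST=np.array([.5006,.2610]);SA=.1335
E
python3 - <<'E'
from h import *
from workcell import ctrl,eoat,grab_frame
k=pose2(FT,FA,-.065,0);p=pose2(FT,FA,.04,0)
for d in(0,np.pi):
    for n,P,z,y in(("k",k,.2,FA),("k",k,.09,FA),("k1",k,.09,FA-1.32),("p",p,.045,FA),("s",ST,.2,SA),("s",ST,.3,SA)):
        q=ctrl.ik([*P,z],down(y+d)); print(d,n,z,None if q is None else np.round(q,2))
E
```

```text
0 k 0.2 [-0.59  0.19 -0.42  0.95  0.    2.47]
0 k 0.09 [-0.59  0.32 -0.58  0.66  0.    2.47]
0 k1 0.09 [-0.59  0.32 -0.58  0.66  0.   -2.49]
0 p 0.045 [-0.47  0.53 -0.38  0.66  0.    2.6 ]
0 s 0.2 [ 0.35  0.4  -0.13  1.04  0.   -2.92]
0 s 0.3 [ 0.35  0.35  0.06  1.28  0.   -2.92]
3.141592653589793 k 0.2 [-0.59  0.19 -0.42  0.95  0.   -0.67]
3.141592653589793 k 0.09 [-0.59  0.32 -0.58  0.66  0.   -0.67]
3.141592653589793 k1 0.09 [-0.59  0.32 -0.58  0.66  0.    0.65]
3.141592653589793 p 0.045 [-0.47  0.53 -0.38  0.66  0.   -0.55]
3.141592653589793 s 0.2 [ 0.35  0.4  -0.13  1.04  0.    0.22]
3.141592653589793 s 0.3 [0.35 0.35 0.06 1.28 0.   0.22]
```

```bash
python3 - <<'E'
from h import *
from workcell import ctrl,eoat,grab_frame
p=ctrl.current_tcp_pos()
ctrl.move_l([p[0],p[1],.36],rate=.3)
k=pose2(FT,FA,-.02,0)
ctrl.movep([*k,.26],down(FA+np.pi))
eoat.set_gripper(.5,40)
ctrl.dwell(.2)
pos=ctrl.current_tcp_pos();rot=ctrl.current_ee_rot()
f=grab_frame("wrist");cv2.imwrite("pics/w1.png",f["img"][:,:,::-1]);np.savez("w1.npz",pos=pos,rot=rot,**f)
print(ctrl.current_time(),pos,rot,f["mtx"],f["tool_from_camera"],ctrl.current_gripper_width(),ctrl.current_ft_force())
E
```

```text
4.0667 [ 0.45690705 -0.18423984  0.26001233] [ 2.55160252e-05 -3.91215370e-02  9.99234459e-01 -1.86264176e-05] [[371.64829954   0.         322.3686026 ]
 [  0.         371.64829954 230.28572081]
 [  0.           0.           1.        ]] [[-5.47808758e-04 -9.59591895e-01 -2.81394909e-01  7.21792821e-02]
 [ 9.99999375e-01 -2.51314827e-04 -1.08974517e-03  9.64080098e-04]
 [ 9.74991923e-04 -2.81395330e-01  9.59591433e-01 -1.24179965e-01]
 [ 0.00000000e+00  0.00000000e+00  0.00000000e+00  1.00000000e+00]] 0.5045380145173566 [ 0.43595164 -0.23449626  0.3747152 ]
```

View pics/w1.png

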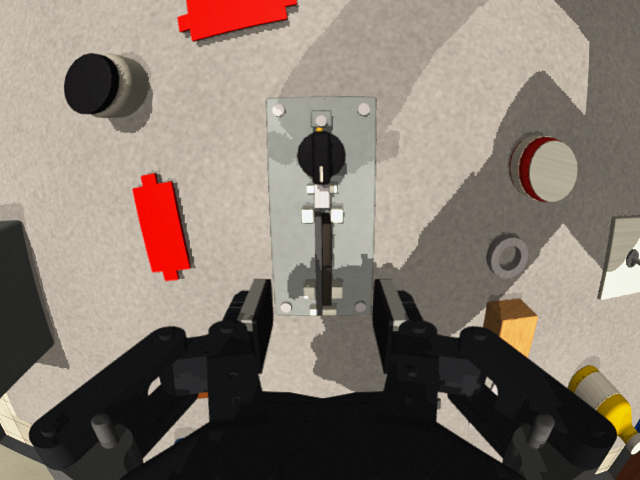

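```bash
cat >> h.py <<'E'
def wdep(f,u,v,z):
    K=f["mtx"];x=(u-K[0,2])/K[0,0];y=(v-K[1,2])/K[1,1];r=np.hypot(x,y)
    d=np.array([np.sin(r)*x/r,np.sin(r)*y/r,np.cos(r)])
    T=f["tool_from_camera"];q=f["rot"];M=Ro.from_quat([q[1],q[2],q[3],q[0]]).as_matrix()
    c=f["pos"]+M@T[:3,3];d=M@T[:3,:3]@d
    return c+d*(z-c[2])/d[2]
E
python3 - <<'E'
from h import *
f=dict(np.load("w1.npz"))
w=[wdep(f,*p,.01) for p in [(266,98),(377,97),(375,315),(273,315)]]
print(fit([(-.12,-.055),(-.12,.055),(.12,.055),(.12,-.055)],w), FT,FA)
print(wdep(f,321.5,155,.066),pose2(FT,FA,-.065,0))
im=f["img"][:,:,::-1]
cv2.imwrite("pics/w1c.png",cv2.resize(im[90:322,255:390],None,fx=2.5*1,fy=2.5,interpolation=cv2.INTER_CUBIC))
E
```

```text
(array([ 0.47639815, -0.18166375]), np.float64(0.08799352388935677), array([0.00049669, 0.00402113])) [ 0.47683 -0.18265] 0.0783
[ 0.41125214 -0.18792991  0.066     ] [ 0.41202915 -0.1877343 ]
```

View pics/w1c.png

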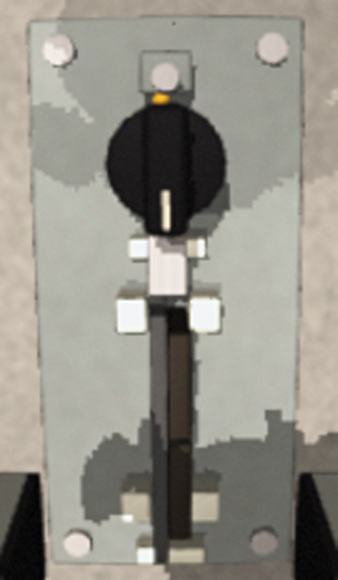

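```bash
python3 - <<'E'
from h import *
from workcell import ctrl,eoat,grab_frame
k=np.array([.4117,-.1878])
ctrl.movep([*k,.14],down(FA+np.pi))
hit=ctrl.move_l([*k,.0905],rate=.08,stop_force=6)
print(hit,ctrl.current_tcp_pos())
if not hit:
    eoat.set_gripper(0,50)
    print("w",ctrl.current_gripper_width()*85,ctrl.current_ft_force(),ctrl.current_wrist_torque())
    for a in(.25,.5,.75,1.0,1.2,1.3,1.33):
        ctrl.movep([*k,.0905],down(FA+np.pi-a))
        q=ctrl.current_ee_rot();M=Ro.from_quat([*q[1:],q[0]]).as_matrix()
        print(a,round(FA+np.pi-np.arctan2(M[1,0],M[0,0]),3),np.round(ctrl.current_ft_force(),1),np.round(ctrl.current_wrist_torque(),2),ctrl.current_time())
E
```

```text
False [ 0.41221968 -0.18807671  0.09102229]
w 13.11100773388205 [-2.31980545 -3.94429009  6.79956314] [-0.76104599  0.4204974   0.16519077]
0.25 0.251 [-1.8 -4.8  6.2] [-0.73  0.38  0.05] 6.125
0.5 0.501 [-2.1 -4.2  6.2] [-0.71  0.3   0.05] 6.475
0.75 0.751 [-2.6 -3.7  5.3] [-0.74  0.31 -0.01] 6.825
1.0 1.001 [-2.  -4.4  6.8] [-0.71  0.28 -0.16] 7.175
1.2 1.202 [-2.2 -4.7  6. ] [-0.76  0.27 -0.19] 7.4833
1.3 1.301 [-2.9 -4.7  5.5] [-0.85  0.3   0.32] 7.7333
1.33 1.329 [-2.2 -5.4  5.7] [-1.02  0.41  1.16] 7.9833
```

```bash
python3 - <<'E'
from h import *
from workcell import ctrl,eoat,grab_frame
p=ctrl.current_tcp_pos()
ctrl.movep([.4117,-.1878,.0905],down(FA+np.pi-1.30))
eoat.set_gripper(.5,40)
ctrl.move_l([p[0],p[1],.15],rate=.15)
ctrl.movep([*pose2(FT,FA,-.01,0),.26],down(FA+np.pi))
ctrl.dwell(.2)
pos=ctrl.current_tcp_pos();rot=ctrl.current_ee_rot()
f=grab_frame("wrist");cv2.imwrite("pics/w2.png",f["img"][:,:,::-1]);np.savez("w2.npz",pos=pos,rot=rot,**f)
im=f["img"][:,:,::-1]
cv2.imwrite("pics/w2c.png",cv2.resize(im[80:322,255:390],None,fx=2.5*1,fy=2.5,interpolation=cv2.INTER_CUBIC))
print(ctrl.current_time(),pos,ctrl.current_ft_force())
E
```

```text
10.55 [ 0.46650599 -0.18338364  0.25948316] [-0.28625279 -0.03467377 -0.64743714]
```

View pics/w2c.png

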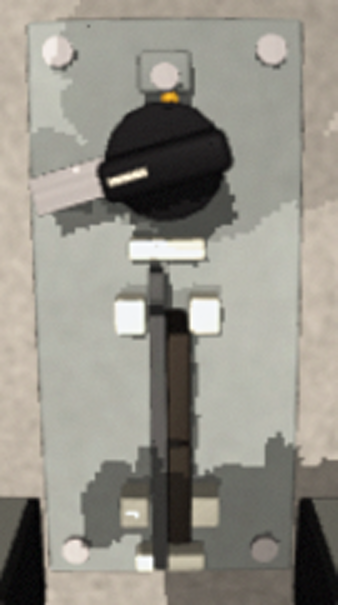

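```bash
python3 - <<'E'
from h import *
f=dict(np.load("w2.npz"))
def infx(X): 
    d=X[:2]-FT; c,s=np.cos(FA),np.sin(FA); return np.round(np.array([c*d[0]+s*d[1],-s*d[0]+c*d[1]])*1000,1)
for v in(330,440,520):
    V=(v+.5)/2.5-.5+80
    print([infx(wdep(f,(u+.5)/2.5-.5+255,V,z)) for u,z in((151,.06),(168,.06),(190,.057))])
print(infx(wdep(f,(165+.5)/2.5-.5+255,(161.5)/2.5+79.5,.066)),"disc")
E
```

```text
[array([-5.1, -5.7]), array([-5.1,  0.4]), array([-4.4,  8.3])]
[array([36.8, -6. ]), array([36.8,  0.3]), array([37.9,  8.5])]
[array([69.5, -6.3]), array([69.5,  0.2]), array([71. ,  8.7])]
[-65.7  -0.5] disc
```

```bash
python3 - <<'E'
from h import *
from workcell import ctrl,eoat,grab_frame
P=pose2(FT,FA,.04,.0008);o=down(FA+np.pi)
ctrl.movep([*P,.14],o)
hit=ctrl.move_l([*P,.042],rate=.08,stop_force=6)
print(hit,ctrl.current_tcp_pos())
if not hit:
    eoat.set_gripper(0,70)
    ctrl.dwell(.2)
    print("w",ctrl.current_gripper_width()*85,ctrl.current_ft_force(),ctrl.current_tcp_pos())
    ctrl.move_l([*P,.15],rate=.08); ctrl.dwell(.2)
    print("w",ctrl.current_gripper_width()*85,ctrl.current_ft_force(),ctrl.current_tcp_pos(),ctrl.current_time())
    for n in("side","wrist"):
        f=grab_frame(n);cv2.imwrite(f"pics/{n}3.png",f["img"][:,:,::-1])
E
```

```text
False [ 0.51699189 -0.17886319  0.04245948]
w 14.004448899955479 [-1.51921827  0.86452137  6.57453729] [ 0.51691792 -0.17893004  0.04247908]
w 13.954993432302093 [ 0.24496905  0.27701223 -1.68790509] [ 0.51646525 -0.17865022  0.14966978] 14.7667
```

View pics/side3.png

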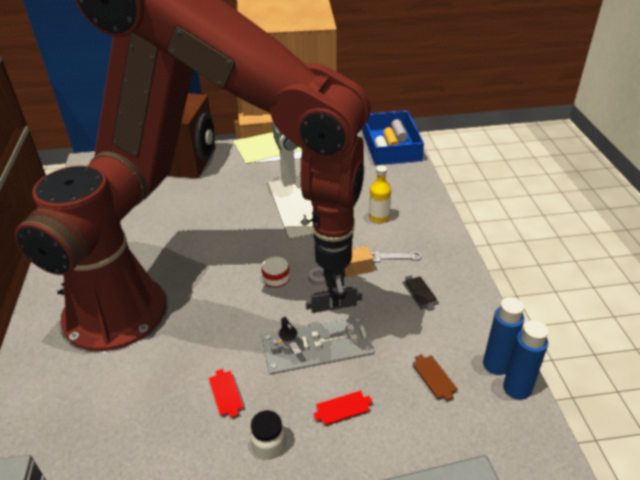

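View pics/wrist3.png

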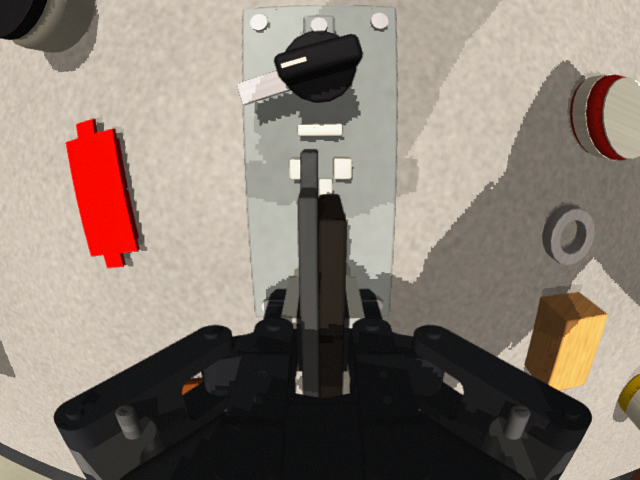

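```bash
python3 - <<'E'
from h import *
from workcell import ctrl,eoat,grab_frame
p=ctrl.current_tcp_pos()
ctrl.move_l([p[0],p[1],.25],rate=.15)
A=pose2(ST,SA,0,-.06)
ctrl.move_l([*A,.25],rotation=down(SA+np.pi),rate=.15)
ctrl.dwell(.2)
pos=ctrl.current_tcp_pos();rot=ctrl.current_ee_rot()
f=grab_frame("wrist");cv2.imwrite("pics/w4.png",f["img"][:,:,::-1]);np.savez("w4.npz",pos=pos,rot=rot,**f)
f=grab_frame("top");cv2.imwrite("pics/t4.png",f["img"][:,:,::-1]);np.savez("t4.npz",**f)
print(ctrl.current_time(),pos,ctrl.current_gripper_width()*85)
E
```

```text
18.6667 [0.50863983 0.20135223 0.25003944] 13.958854220758422
```

View pics/w4.png

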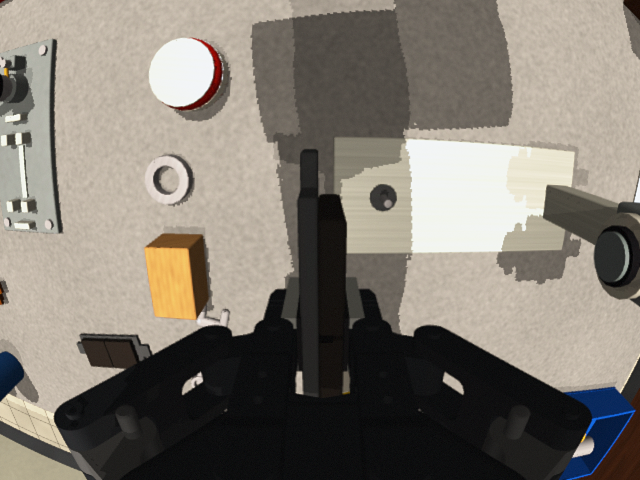

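```bash
python3 - <<'E'
from h import *
f=dict(np.load("w4.npz"))
im=f["img"][:,:,::-1]
cv2.imwrite("pics/w4c.png",cv2.resize(im[120:270,325:590],None,fx=3,fy=3,interpolation=cv2.INTER_CUBIC))
# pad: ear tip top edges at pad ear level, plate top z
z=.25-.007+.025
for u,v,z in((301,200,z),(319,200,z),(346,215,z-.003),(301,300,z),(319,300,z)):
    d=wdep(f,u,v,z)[:2]-f["pos"][:2];c,s=np.cos(SA),np.sin(SA);print(np.round(1000*np.array([c*d[0]+s*d[1],-s*d[0]+c*d[1]]),1))
E
```

```text
[-50.2  -5.3]
[-50.2  -0.1]
[-44.9   8.1]
[-17.8  -6. ]
[-17.8  -0.2]
```

View pics/w4c.png

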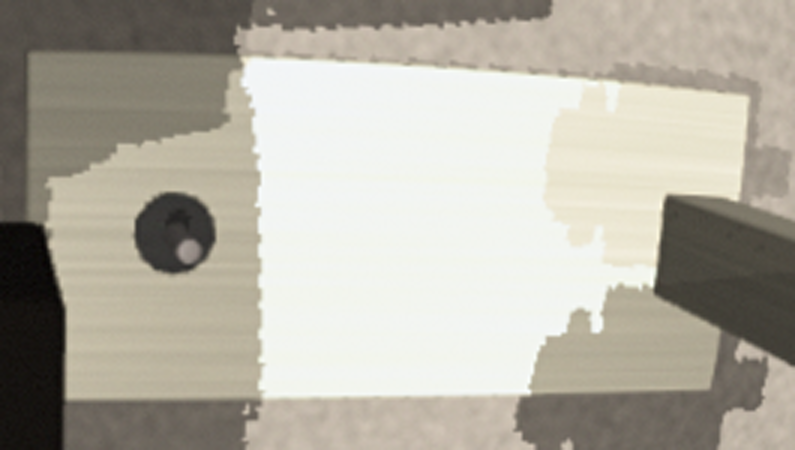

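```bash
python3 - <<'E'
from h import *
f=dict(np.load("w4.npz"))
c,s=np.cos(SA),np.sin(SA)
loc=lambda X,o:np.round(1000*np.array([c*(X[0]-o[0])+s*(X[1]-o[1]),-s*(X[0]-o[0])+c*(X[1]-o[1])]),1)
px=lambda u,v:((u+.5)/3-.5+325,(v+.5)/3-.5+120)
print("ear",loc(wdep(f,309,150,.25),f["pos"]))
for v in(188,192,196):print("plate end",v,loc(wdep(f,310,v,.268),f["pos"]))
print("pin top",loc(wdep(f,*px(189,250),.04),ST),"boss",loc(wdep(f,*px(175,232),.013),ST))
w=[wdep(f,*px(*p),.01) for p in((28,51),(750,96),(711,389))]
print(fit([(-.06,-.05),(-.06,.23),(.06,.23)],w),[loc(x,ST) for x in w])
E
```

```text
ear [-63.5  -3.6]
plate end 188 [-53.7  -2.7]
plate end 192 [-52.6  -2.7]
plate end 196 [-51.4  -2.7]
pin top [-0.5  1.1] boss [-0.8  0.9]
(array([0.50032125, 0.26189219]), np.float64(0.13323668075680936), array([0.00089639, 0.00084619])) [array([-60. , -48.2]), array([-59.3, 230.6]), array([ 58.9, 230.4])]
```

```bash
python3 - <<'E'
from h import *
from workcell import ctrl,eoat,grab_frame
T=pose2([.5003,.2613],.1334,.0007,0);o=down(.1334+.002+np.pi)
ctrl.move_l([*T,.24],rotation=o,rate=.08)
ctrl.move_l([*T,.1975],rate=.08)
ctrl.dwell(.5)
pos=ctrl.current_tcp_pos();print(pos,T,ctrl.current_ee_rot(),o,ctrl.current_joint_velocities(),ctrl.current_gripper_width()*85,ctrl.current_time())
for n in("side","top","wrist"):
    f=grab_frame(n);cv2.imwrite(f"pics/{n}5.png",f["img"][:,:,::-1]);np.savez(f"{n}5.npz",**f)
f=np.load("side5.npz");im=f["img"][:,:,::-1].copy()
g=np.load("top5.npz")["img"][:,:,::-1]
a=cv2.resize(im[100:250,230:350],None,fx=4,fy=4,interpolation=cv2.INTER_CUBIC)
cv2.imwrite("pics/s5c.png",a)
cv2.imwrite("pics/t5c.png",cv2.resize(g[180:300,100:300],None,fx=4,fy=4,interpolation=cv2.INTER_CUBIC))
E
```

```text
[0.50101525 0.26140507 0.19760179] [0.50099378 0.2613931 ] [ 6.51506314e-05 -6.76563976e-02  9.97708679e-01  1.79676375e-05] [np.float64(0.0), np.float64(-0.06764829706106723), np.float64(0.9977092301390911), np.float64(0.0)] [-0.00021574  0.00148133 -0.00138923 -0.00071454  0.00172063 -0.00077284] 14.505646204523211 20.7667
```

View pics/s5c.png

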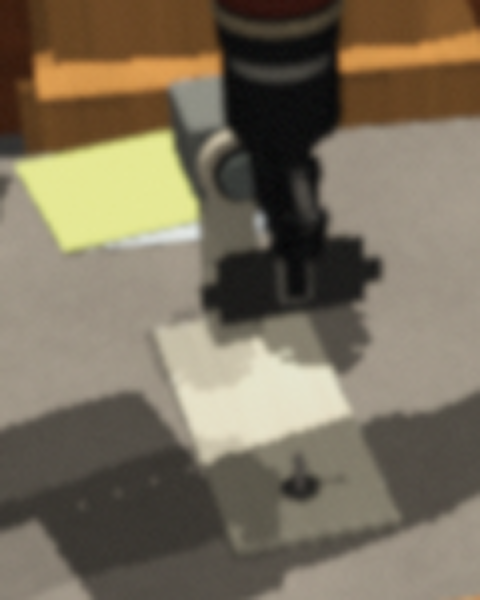

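View pics/wrist5.png

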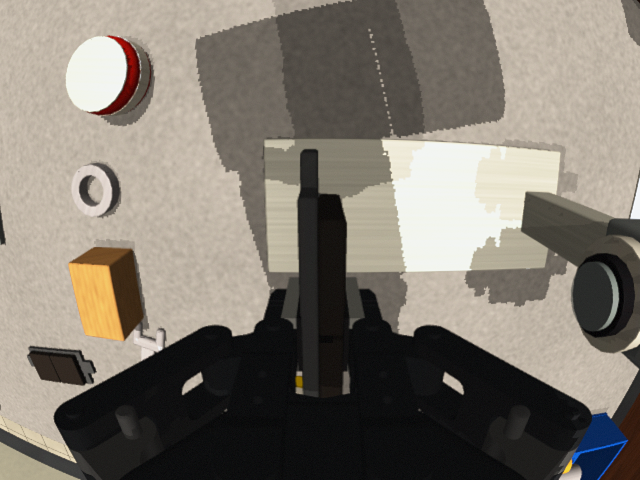

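View pics/side5.png

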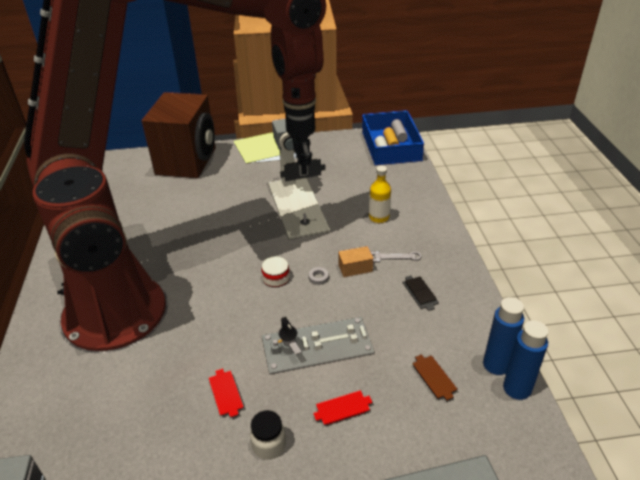

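```bash
python3 - <<'E'
from h import *
f=dict(np.load("side5.npz"))
S=[.5003,.2613];a=.1334
for n,x,z in(("earL top",-.062,.197),("earR top",.062,.197),("TL",-.05,.215),("BL",-.05,.165),("TR",.05,.215),("BR",.05,.165)):
    p=proj(f,[*pose2(S,a,x,-.0075),z]); print(n,np.round((p[0]-230+.5)*4-.5),np.round((p[1]-100+.5)*4-.5))
E
```

```text
earL top 201.0 287.0
earR top 383.0 256.0
TL 217.0 261.0
BL 222.0 325.0
TR 365.0 236.0
BR 367.0 300.0
```

```bash
python3 - <<'E'
from workcell import ctrl
print(ctrl.current_time(),ctrl.current_tcp_pos(),ctrl.current_gripper_width()*85)
ctrl.sign_off()
E
```

```text
20.9167 [0.50097187 0.26141422 0.1974913 ] 14.154974804511193
the job is handed in; nothing more can be done
```

I turned the knob, lifted the pad out and handed the job in at 20.9 s, with the pad still held above the centre pin.

- **Knob:** I turned it clockwise past the detent to its stop. The twisting load rose sharply at 1.30–1.33 rad. A wrist picture after I let go showed the knob staying put and the keeper arm clear of the pad.
- **Lift:** I gripped the pad at its middle, lifted it straight up and carried it over to the stand. After the lift it sat upright and straight in the gripper.
- **Final pose:** The pad is held over the pin with its middle at about 190 mm, upright, and the lining towards the lens. In the side picture its ear tips and corners landed within about 1 mm of where they should be.
- **Steadiness:** In the last velocity check, every joint was below 0.002 rad/s.
- **Surroundings:** The last pictures show nothing else visibly moved, and the gripper stayed clear of the camera stand.

**Disagreements:** My estimates of the stand's pin position differed by up to 3 mm between cameras and features, so I used a value in between. The gripper's width reading drifted between 14.0 and 14.5 mm while holding the 15 mm pad, with no visible slip.

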